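Let the bench winch off by one notch

TASK

Let the blue bench winch off by exactly one notch: with a fingertip, tip the yellow pawl up clear of the ratchet teeth, push the handle bar with the red ball over towards the pawl so that the wheel turns back one tooth, then push the pawl back until it sits fully down between the teeth. Only push, never squeezing or forcing the winch, and pick up nothing: leave the things lying around the winch where they are.

Things in the scene. Friction and masses are not known exactly. Their poses are not given: they have to be found in the camera images.
- winch: Blue bench winch with an empty drum, bolted down; base plate 200 mm (x -90 to +110) by 280 mm (y -125 to +155), 10 mm thick. Origin on the table under its middle, z up. All offsets in the other entries are in mm in this frame, heights above the table. Nothing of the winch reaches higher than 208 mm. Ratchet and pawl are in the plane x = +20, the star handle in the plane x = +80.
- shaft (a point): Centre of the ratchet wheel (steel, 12 teeth, 120 mm across, 14 mm thick): winch x = +20, y = 0, height 100. The shaft runs along the winch's x and carries drum, ratchet and star handle, which turn as one.
- wheel (a joint): Turn of the wheel, rad; within 0.05 of 0 at the start, growing BACKWARD: its top and the red ball go towards the winch's +y, the pawl's side. One notch = 0.524. Friction (0.12 N m) leaves it where pushed; stops at -0.3 and 1.3. While down, the pawl blocks it. The pawl goes fully down again with the wheel at 0.40 to 0.58; pressed down from 0.3 up it cams the wheel on; above 0.6 it lands on a tooth tip.
- pawl (a joint): Swing of the yellow pawl, rad: 0 = fully down between the teeth (its stop), growing as it is tipped up away from the wheel, towards the winch's +y; end stop 1.4. Its nose is clear of the teeth above 0.2. Friction (0.12 N m) makes it stay wherever it is left, up or down.
- pawl_pivot (a point): Pivot of the pawl, an axis parallel to the winch's x: x = +20, y = +91, height 85.
- pawl_tab (a point): Middle of the top edge of the pawl's yellow thumb tab, a plate 24 mm wide (winch x), 6 mm thick, 55 mm tall, upright when the pawl is down: then at x = +20, y = +46, height 198. It swings on a 121 mm radius about the pivot: at pawl = 0.6 it is at y = +117, height 203. Pushing the tab towards +y lifts the pawl, towards -y puts it down.
- red_ball (a point): Centre of the red ball (26 mm across), 92 mm from the shaft, at the end of one of the star handle's three bars (12 mm thick, 120 degrees apart; the other two balls are black). At wheel = 0 it leans 15 degrees to the winch's -y: x = +80, y = -24, height 189; one notch back it leans 15 degrees to +y: y = +24.
- socket: Loose steel socket, upright cylinder 28 mm across and 36 mm tall, beside the winch. Origin under its centre. To be left alone.
- tin: Loose red tin 70 mm across and 60 mm tall, beside the winch. Origin under its centre. To be left alone.
- bearing: Loose steel bearing ring, 52 mm across, 16 mm tall, beside the winch. Origin under its centre. To be left alone.
- screwdriver: Loose screwdriver with an orange handle, lying beyond the winch. To be left alone.
- wrench: Loose steel wrench lying on the table to the left. To be left alone.
- carton: Loose cardboard carton 60 x 75 x 85 mm. Origin under its centre. To be left alone.
- bottle: Loose white bottle, 60 mm across, 150 mm tall. Origin under its centre. To be left alone.
- jar: Loose amber glass jar, 68 mm across, 80 mm tall. Origin under its centre. To be left alone.

How it is judged:
By the outcome, as a careful person would: the job done as asked, in the order asked, and still so for the second after the job is handed in, with the robot touching nothing.
It also fails if it takes over 58 s, if anything falls off the work surface, if the arm or the gripper's body presses on something with over 40 N, if the wrist force passes 120 N, or if a joint passes its speed limit or range.

ROBOT

A 6-joint arm with a two-finger parallel gripper is mounted at the origin on the work surface. World frame = base frame: x ahead of the robot, y to its left, z up, the work surface at z = 0. Lengths are in m, angles in degrees, forces in N, time in s.
With the tool pointing down it reaches from about 0.4 to 0.825 m from the base axis. Payload 7 kg.
Tool frame: the origin (TCP) lies on the centre line of the jaws, within the pads' length; the fingertips stand 8 mm ahead of it and the grasp point (between the pads) lies 11 mm behind it; z points along the fingers, y is the line along which they close (so a half turn about z gives the same grasp; the last joint's range is limited). The gripper opens to 88 mm and grips with 3 to 60 N. Pads are 19 mm wide; open, the fingers measure 130 mm over their backs; the gripper's body (78 mm by 193 mm) begins 47 mm behind the grasp point.
Start: joints at [81.423, 20.546, 0.682, 0, -70.136, -16.507], TCP at [0.286, 0.611, 0.235] pointing down, gripper open.
Joint ranges: [-176.03, 176.03], [-82.01, 121.73], [-58.28, 71.71], [-173.87, 95.51], [-174.79, -0.11], [-173.66, 173.66]. Speed limits (degrees/s): [136.94, 136.94, 172.46, 180, 180, 180].

INTERFACE

Orientations are given as [roll, pitch, yaw] about the fixed x, y, z axes, in that order (R = Rz(yaw) Ry(pitch) Rx(roll)).
In Python, from plant import ctrl, vision gives the robot as it stands. The module is installed in compiled form; this text tells all that it offers.
- The arm moves only by the tool move_arm, never from a script. Its argument "moves" is one flat list of numbers, 7 for each row, row after row: the finger opening in cm, from 0 to 8.76, then the shift along the tool's x, y, z in cm, then the turn, a rotation vector about the tool's x, y, z in rad. A call has 1 to 8 rows; each row shifts and turns the commanded pose from where the row before left it, along the tool's axes as they then stand; what a row does not reach is not made up. A row lasts 1/10 s, in which the tool goes at most 50 mm and 8.59 degrees, less where a joint would pass 70% of its speed; a pose out of reach is approached as far as the arm can. A call with a gripper value outside its range is refused whole. The fingers move at their own pace and stop on an object; the grip force is fixed at half the most. Time passes only in rows, so rows that do not move let the fingers close. It gives the time, the measured TCP pose, the force, the opening and the grip force at its end, in the units of the state.
- ctrl.get_obs(): the state, without advancing time (a new reading comes with each control period).
- vision.snapshot(name): name is "scene" or "top" or "wrist"; returns (picture, depth): 384x512x3 uint8, red, green, blue; 384x512 float32, m along the optical axis (not along the pixel's ray), 0 where there is no reading.
- vision.camera_model(name): a dict with "vertical_fov" (degrees; the focal length in pixels is half the picture's height over the tangent of half this angle, whatever the lens; pixels are square), "cx", "cy" (the principal point, pixels), "D" ([k1, k2, p1, p2, k3] as OpenCV has them; the pictures are not rectified), "cam_to_world" (4x4, takes a point from camera to world coordinates). Camera axes: x right, y down, z forward; pixel columns grow to the right and rows downward; lengths in m; the calibration is good to about 2 mm. A picture is of the moment at which its call begins: read the wrist's pose just before it. camera_model takes no time and is no camera call; for the wrist camera it gives the pose at the moment of the call.
- ctrl.close_job(): hands the job in; it is judged then, once.
The state is a dict: "clock": time; "joint_pos": joint angles; "qvel": joint speeds; "tau": joint torques, N m; "tool_pos": TCP position; "orientation": TCP orientation; "force": force on the tool from outside, world axes, zero at the start; "moment": the same for the moment, N m; "opening": finger opening in m; "gripper_force": force on a finger pad.
Only numpy, scipy, OpenCV 4.12 (cv2) and the standard library are available. Lean on these libraries where they do the work, as an engineer would, in place of code of your own. Each camera call takes 0.05 s, during which the arm holds its last target. There are 200 camera calls.

## Working session

There is one attempt and no reset: what is moved stays moved. The work goes in short steps, Python scripts to look and compute and a tool call to move; the robot and the scene stay as the last step left them, time stands still between calls to the robot, and variables do not carry over. Pictures are saved under pics/ and viewed, at most 10 in all, crops included, and the job is handed in when it is done.

Besides the shell and the picture viewer there is one more tool, called after "Emit:" as a command line: name --argument value ..., lists and objects as JSON in quotes. move_arm: Moves the arm, as the interface text tells. Its arguments: {"type":"object","properties":{"moves":{"type":"array"}},"required":["moves"]}

```bash
mkdir -p pics; cat > h.py <<'E'
import numpy as np, cv2
from plant import ctrl, vision
def snap(name, fn=None):
    m=vision.camera_model(name); p,d=vision.snapshot(name)
    if fn: cv2.imwrite('pics/'+fn,p[:,:,::-1])
    return m,p,d
def K(m,h=384):
    f=h/2/np.tan(np.radians(m['vertical_fov'])/2)
    return np.array([[f,0,m['cx']],[0,f,m['cy']],[0,0,1]])
def pts(m,uv,z):   # depth -> world
    uv=np.asarray(uv,float).reshape(-1,1,2)
    n=cv2.undistortPoints(uv,K(m),np.array(m['D'])).reshape(-1,2)
    c=np.c_[n,np.ones(len(n))]*np.asarray(z).reshape(-1,1)
    T=np.array(m['cam_to_world']); return c@T[:3,:3].T+T[:3,3]
def ray(m,uv,h):   # onto plane z=h
    a=pts(m,uv,np.ones(len(np.reshape(uv,(-1,2)))));o=np.array(m['cam_to_world'])[:3,3]
    d=a-o; return o+d*((h-o[2])/d[:,2])[:,None]
def mask(p,lo,hi):
    return cv2.inRange(cv2.cvtColor(p,cv2.COLOR_RGB2HSV),np.array(lo),np.array(hi))
E
python3 - <<'E'
from h import *
o=ctrl.get_obs();print(o)
for n in('scene','top'):
    m,p,d=snap(n,n+'1.png');print(n,m['vertical_fov'],np.round(m['cam_to_world'],3).tolist())
    np.savez(n+'.npz',p=p,d=d)
E
```

```text
{'clock': 0.0, 'joint_pos': array([ 8.14243400e+01,  2.05900615e+01,  6.35618635e-01, -2.08710569e-02,
       -7.01370201e+01, -1.65066104e+01]), 'qvel': array([-0.10148849,  0.05350599, -0.04561778,  0.03019733, -0.00377078,
        0.05470478]), 'tau': array([-1.51809985e-03, -5.82716274e+01,  2.93045425e+01,  6.99707955e+00,
        6.85101666e-03, -1.68971201e-04]), 'tool_pos': array([0.28596658, 0.61091125, 0.23364984]), 'orientation': array([ 1.79906731e+02, -7.17783195e-03, -2.50893716e+01]), 'force': array([ 0.49367652, -0.36665021, -0.03976346]), 'moment': array([0.02917952, 0.01450234, 0.03269869]), 'gripper_force': 0.0, 'opening': 0.08800195638905249}
scene 55.747389049100434 [[-0.321, 0.668, -0.671, 1.267], [0.947, 0.237, -0.218, 0.217], [0.013, -0.705, -0.709, 0.89], [0.0, 0.0, 0.0, 1.0]]
top 49.42194760586448 [[-0.006, -0.977, 0.214, 0.3], [-1.0, 0.006, -0.0, 0.015], [-0.001, -0.214, -0.977, 1.319], [0.0, 0.0, 0.0, 1.0]]
```

View pics/scene1.png

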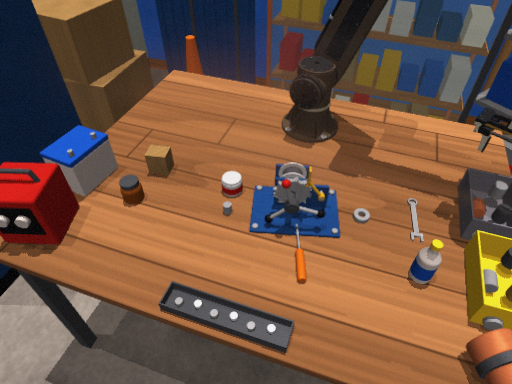

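View pics/top1.png

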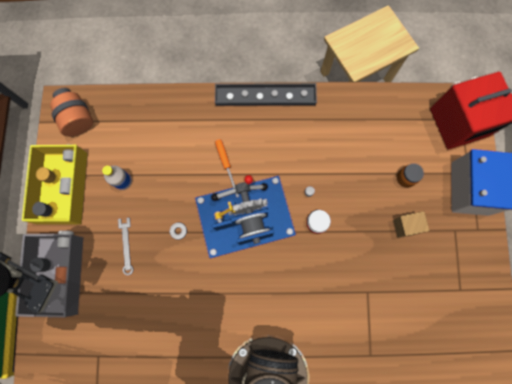

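The pictures show the winch's blue plate at about top (245,216), its handle on the far side, the red ball at top (249,180) and the yellow pawl to the left at about (228,213). Next I measure the plate pose.

```bash
python3 - <<'E'
from h import *
m=vision.camera_model('top');z=np.load('top.npz');p,d=z['p'],z['d']
b=mask(p,(100,120,50),(125,255,255));b[:150]=0;b[270:]=0;b[:,:180]=0;b[:,310:]=0
uv=np.argwhere(b)[:,::-1]
hull=cv2.convexHull(uv.astype(np.float32)).reshape(-1,2)
w=ray(m,hull,0.01)
r=cv2.minAreaRect((w[:,:2]*1000).astype(np.float32));print(r)
bp=cv2.boxPoints(r);print(bp)
a=max([(np.linalg.norm(bp[i]-bp[i-1]),i) for i in range(4)]);e=bp[a[1]]-bp[a[1]-1];e*=np.sign(e[1]);e/=np.linalg.norm(e)
ey=e;ex=np.array([ey[1],-ey[0]])
O=np.array(r[0])-10*ex-15*ey;yaw=np.degrees(np.arctan2(ex[1],ex[0]));print('origin',O,'yaw',yaw)
W=np.array([ex,ey])
for n in('top','scene'):
    m=vision.camera_model(n);z=np.load(n+'.npz');p,d=z['p'],z['d']
    for c,(lo,hi) in dict(red=((0,170,90),(6,255,255)),yel=((20,140,100),(32,255,255))).items():
        k=mask(p,lo,hi);q=np.argwhere(k)[:,::-1];
        q=q[d[q[:,1],q[:,0]]>0]
        P=pts(m,q,d[q[:,1],q[:,0]])*1000
        L=np.c_[(P[:,:2]-O)@W.T,P[:,2]]
        s=(abs(L[:,0])<130)&(abs(L[:,1])<170)&(L[:,2]>100)&(L[:,2]<230)
        print(n,c,s.sum(),q[s].mean(0) if s.any() else '');
        if s.any():print(np.round(np.percentile(L[s],[3,50,97],axis=0)).tolist())
        if c=='yel' : t=s&(L[:,2]>165);print(np.round(L[t]).tolist()[:40])
E
```

```text
((485.34967041015625, 69.511962890625), (193.67919921875, 273.5997314453125), 14.826061248779297)
[[356.72903  176.97752 ]
 [426.73926  -87.51329 ]
 [613.97034  -37.953598]
 [543.9601   226.53722 ]]
origin [479.52088499  52.45250082] yaw 14.826069
top red 57 [248.01754386 178.57894737]
[[70.0, -31.0, 194.0], [79.0, -21.0, 200.0], [90.0, -11.0, 205.0]]
top yel 43 [226.30232558 210.34883721]
[[10.0, 44.0, 102.0], [19.0, 56.0, 140.0], [27.0, 86.0, 201.0]]
[[28.0, 46.0, 199.0], [25.0, 47.0, 198.0], [24.0, 44.0, 199.0], [21.0, 45.0, 199.0], [19.0, 46.0, 197.0], [16.0, 46.0, 201.0], [19.0, 44.0, 176.0], [14.0, 50.0, 198.0], [13.0, 47.0, 200.0], [12.0, 44.0, 201.0], [11.0, 48.0, 199.0], [10.0, 45.0, 197.0], [9.0, 49.0, 192.0], [9.0, 46.0, 188.0]]
scene red 56 [285.83928571 183.39285714]
[[77.0, -33.0, 188.0], [87.0, -22.0, 197.0], [93.0, -12.0, 201.0]]
scene yel 54 [311.98148148 183.7962963 ]
[[16.0, 41.0, 104.0], [26.0, 54.0, 136.0], [35.0, 80.0, 198.0]]
[[13.0, 46.0, 196.0], [18.0, 45.0, 196.0], [23.0, 45.0, 197.0], [25.0, 48.0, 199.0], [27.0, 45.0, 197.0], [27.0, 48.0, 197.0], [33.0, 45.0, 199.0], [31.0, 48.0, 197.0], [27.0, 44.0, 185.0]]
```

```bash
cat >> h.py <<'E'
O=np.array([479.5,52.5]);yw=np.radians(14.83);W=np.array([[np.cos(yw),np.sin(yw)],[-np.sin(yw),np.cos(yw)]])
def loc(P): P=np.atleast_2d(P)*1000; return np.c_[(P[:,:2]-O)@W.T,P[:,2]]
def togo(x,y,tip):
    """tool-axis shift (cm) to bring fingertip to winch x,y, height tip (mm), and yaw turn (rad about tool z)"""
    from scipy.spatial.transform import Rotation as R
    o=ctrl.get_obs();r=R.from_euler('xyz',o['orientation'],degrees=True)
    g=np.r_[O+W.T@[x,y],tip+8]/1000
    print('t',o['clock'],'loc',loc(o['tool_pos'])[0].round(1),'rpy',o['orientation'].round(2),'F',o['force'].round(1))
    t=R.from_euler('xyz',[180,0,-75.17],degrees=True)
    print('shift cm',(r.inv().apply(g-o['tool_pos'])*100).round(2),'in final axes',(t.inv().apply(g-o['tool_pos'])*100).round(2),'turn',(r.inv()*t).as_rotvec().round(3))
E
python3 - <<'E'
from h import *
for n in('top','scene'):
    m=vision.camera_model(n);d=np.load(n+'.npz')['d'];q=np.argwhere(d>0)[:,::-1]
    L=loc(pts(m,q,d[q[:,1],q[:,0]]));H=np.zeros((14,15),int)
    for x,y,z in L:
        i,j=int((x+120)//20),int((y+130)//20)
        if 0<=i<14 and 0<=j<15: H[i,j]=max(H[i,j],z)
    print(n,'rows x from -120, cols y from -130, step 20');print(H)
togo(20,16,250)
E
```

```text
top rows x from -120, cols y from -130, step 20
[[  6   6   6   6   8   6   5   6   6   6   8   7   8   5   7]
 [ 18  17  17  15  12  15 112 106  18  15  13  17  14  20  13]
 [ 19  24  15 131 133 147 149 142 135 132  16  17  21  22  12]
 [ 15  18  15  16 132 142 146 142 133  18  18  18  15  16  16]
 [ 16  18  16  17 100 132 137 138 117  17  16  17  18  19  17]
 [ 16  16  16 132 142 145 146 146 134 131 109 113 108  16  14]
 [ 17  17  16 117 146 160 158 160 201 161 120  98  16  16  10]
 [ 14  17  16 117 143 160 160 162 201 148 124 101  18  16  13]
 [ 17  15  17  16  15  15 118 106  15  16  16  15  16  17  17]
 [ 15  18  49  59 195 204 199 128 100  92  87  87  18  16  12]
 [ 22  22  50  61 202 205 170 124 101  94  93  91  19  23  11]
 [ 19  20  15  14  17  17   0  21  15  14  14  14  21  20  12]
 [  7   5   7   6   6   4   6  22   8   7   7   6   8   9   6]
 [  7   5   7   7   6   9   8  21  17   7   6   6   8   7   6]]
scene rows x from -120, cols y from -130, step 20
[[  0   1   1   1   0   0   0   0   0   0   0   0   0   0   2]
 [ 10  13  10   7   0   0   0   0   0   0   0   0   0  1
[... 245 characters left out ...]
 105  13  11]
 [ 10  13  13 124 140 155 155 157 196 142  97 103  53  14  14]
 [ 12  13  11 116 140 157 154 158 198 143 119  93  12  13  10]
 [  9  10  10   9   9  10 111  13  13  14  13  14  13  13  11]
 [ 12  10  43  55 191 201 122 116  92  88  87  87  13  14  11]
 [ 17  18  48  57 199 201 163 119  96  91  85  87  18  19  10]
 [ 16  14  13  13  12  14  11  18  12  13  15  13  12  19  10]
 [  4   4   3   5   3   4   3  17   2   5   4   3   4   3   3]
 [  3   4   2   3   4   3   4  20   3   4   4   3   3   3   5]]
t 0.1 loc [-44.1 589.4 233.7] rpy [ 1.7992e+02 -1.0000e-02 -2.5090e+01] F [-0.1  0.2  0.3]
shift cm [41.71 39.87 -2.36] in final axes [57.34 -6.41 -2.43] turn [ 0.001 -0.001  0.874]
```

Emit:
move_arm --moves '[0, 0, 0, -0.5, 0, 0, 0.145, 0, 0, 0, -0.5, 0, 0, 0.145, 0, 0, 0, -0.5, 0, 0, 0.145, 0, 0, 0, -0.5, 0, 0, 0.145, 0, 0, 0, -0.5, 0, 0, 0.145, 0, 0, 0, 0, 0, 0, 0.145, 0, 4, 0, 0, 0, 0, 0, 0, 4, 0, 0, 0, 0, 0]'

```text
clock: 0.9
tool_pos: [0.3067, 0.5333, 0.2581]
orientation: [179.9, -0.1, -74.9]
force: [0.9, -0.2, 0.6]
opening: 0.0292
gripper_force: 0.0
```

Emit:
move_arm --moves '[0, 4, -1, 0, 0, 0, 0, 0, 4, -1, 0, 0, 0, 0, 0, 4, -1, 0, 0, 0, 0, 0, 4, -1, 0, 0, 0, 0, 0, 4, -1, 0, 0, 0, 0, 0, 4, -1, 0, 0, 0, 0, 0, 4, 0, 0, 0, 0, 0, 0, 4, 0, 0, 0, 0, 0]'

```text
clock: 1.7
tool_pos: [0.4483, 0.2389, 0.2592]
orientation: [180.0, -0.0, -74.9]
force: [1.3, 0.1, -0.4]
opening: 0.0002
gripper_force: 0.0
```

Emit:
move_arm --moves '[0, 4, 0, 0, 0, 0, 0, 0, 4, 0, 0, 0, 0, 0, 0, 3, 0, 0, 0, 0, 0, 0, 2, 0, 0, 0, 0, 0, 0, 0, 0, 0, 0, 0, 0]'

```text
clock: 2.2
tool_pos: [0.4819, 0.113, 0.2593]
orientation: [180.0, -0.0, -75.1]
force: [-0.4, -0.6, -0.9]
opening: 0.0005
gripper_force: 0.0
```

```bash
python3 -c "
from h import *
togo(20,16,182)"
```

```text
t 2.2 loc [ 17.8  57.9 259.3] rpy [ 1.7996e+02 -1.0000e-02 -7.5080e+01] F [-0.4 -0.6 -0.9]
shift cm [ 4.19 -0.22  6.93] in final axes [ 4.19 -0.22  6.93] turn [ 0.001 -0.     0.002]
```

Emit:
move_arm --moves '[0, 2.2, -0.2, 0, 0, 0, 0, 0, 2, 0, 0, 0, 0, 0, 0, 0, 0, 2.3, 0, 0, 0, 0, 0, 0, 2.3, 0, 0, 0, 0, 0, 0, 2.3, 0, 0, 0, 0, 0, 0, 0, 0, 0, 0]'

```text
clock: 2.8
tool_pos: [0.4927, 0.0747, 0.1876]
orientation: [179.7, -0.0, -74.9]
force: [-0.1, 0.8, 0.3]
opening: 0.0005
gripper_force: 0.0
```

```bash
python3 -c "
from h import *
togo(20,88.5,182)
m,p,d=snap('scene');cv2.imwrite('pics/s2.png',cv2.resize(p[120:260,220:370,::-1],(750,700)[:1]+(600,),interpolation=cv2.INTER_CUBIC))"
```

```text
t 2.8 loc [ 18.4  18.1 187.6] rpy [ 1.7967e+02 -3.0000e-02 -7.4950e+01] F [-0.1  0.8  0.3]
shift cm [-7.04 -0.18 -0.24] in final axes [-7.04 -0.16 -0.24] turn [ 0.006 -0.001  0.004]
```

View pics/s2.png

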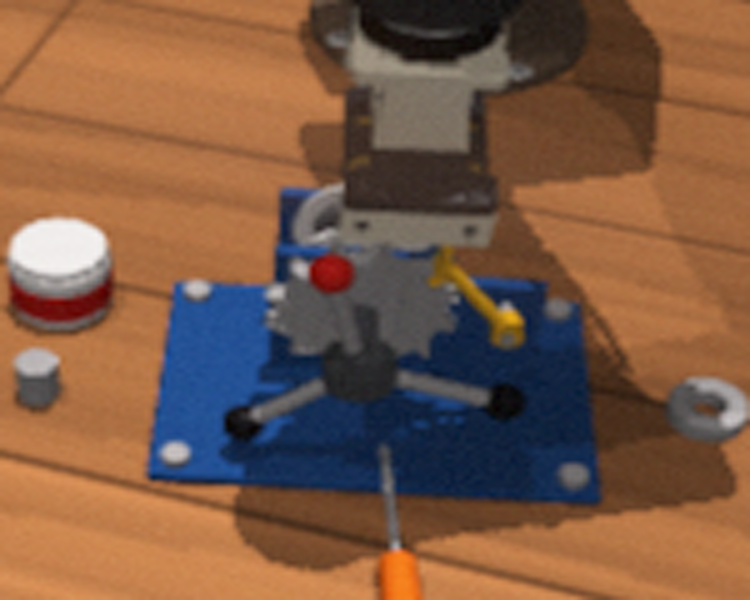

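The gripper hides the tab, and the pawl arm (yellow, around crop (470,290)) is still down. The path is clear, so I push the tab towards +y.

Emit:
move_arm --moves '[0, -0.5, 0, 0, 0, 0, 0, 0, -0.5, 0, 0, 0, 0, 0, 0, -0.5, 0, 0, 0, 0, 0, 0, -0.5, 0, 0, 0, 0, 0, 0, -0.5, 0, 0, 0, 0, 0]'

```text
clock: 3.35
tool_pos: [0.4884, 0.0997, 0.1912]
orientation: [-179.9, -0.0, -74.9]
force: [-0.0, -2.6, 1.8]
opening: 0.0004
gripper_force: 1.1
```

Emit:
move_arm --moves '[0, -0.5, 0, 0, 0, 0, 0, 0, -0.5, 0, 0, 0, 0, 0, 0, -0.5, 0, 0, 0, 0, 0, 0, -0.5, 0, 0, 0, 0, 0]'

```text
clock: 3.75
tool_pos: [0.483, 0.119, 0.1906]
orientation: [-180.0, -0.0, -74.9]
force: [1.1, -1.6, 3.6]
opening: 0.0002
gripper_force: 1.3
```

Emit:
move_arm --moves '[0, -0.5, 0, 0, 0, 0, 0, 0, -0.5, 0, 0, 0, 0, 0, 0, -0.5, 0, 0, 0, 0, 0, 0, -0.5, 0, 0, 0, 0, 0, 0, -0.5, 0, 0, 0, 0, 0, 0, 0, 0, 0, 0, 0, 0, 0, 1, 0, 0, 0, 0, 0, 0, 1, 0, -1, 0, 0, 0]'

```text
clock: 4.55
tool_pos: [0.4808, 0.1224, 0.1994]
orientation: [179.8, -0.0, -74.9]
force: [-0.4, 0.5, -0.2]
opening: 0.0006
gripper_force: 0.0
```

Emit:
move_arm --moves '[0, 2, 0, -3, 0, 0, 0, 0, 2, 0, -3, 0, 0, 0, 0, 4, -2, 0, 0, 0, 0, 0, 4, -2, 0, 0, 0, 0, 0, 2, -2, 0, 0, 0, 0, 0, 0, 0, 0, 0, 0, 0]'

```text
clock: 5.15
tool_pos: [0.578, 0.0007, 0.2602]
orientation: [180.0, -0.0, -75.1]
force: [0.1, -0.3, 0.6]
opening: 0.0006
gripper_force: 0.0
```

```bash
cat >> h.py <<'E'
def joints(fn):
    m,p,d=snap('scene')
    cv2.imwrite('pics/'+fn,cv2.resize(p[120:260,220:370,::-1],(750,600),interpolation=cv2.INTER_CUBIC))
    for n in('scene','top'):
        m,p,d=snap(n)
        for c,lo,hi,x0,hm in (('red',(0,170,90),(6,255,255),80,150),('yel',(20,140,100),(32,255,255),20,80)):
            q=np.argwhere(mask(p,lo,hi))[:,::-1];q=q[d[q[:,1],q[:,0]]>0];L=loc(pts(m,q,d[q[:,1],q[:,0]]))
            s=(abs(L[:,0]-x0)<22)&(abs(L[:,1])<180)&(L[:,2]>hm)&(L[:,2]<230)
            if s.sum()<4: print(n,c,'hidden');continue
            L=L[s];t=L[np.argsort(-L[:,2])[:10]]
            print(n,c,s.sum(),'mid',np.median(L,0).round(1),'top10',t.mean(0).round(1))
E
python3 -c "
from h import *
togo(80,-60,180);joints('s3.png')"
```

```text
t 5.15 loc [ 82.  -75.3 260.2] rpy [ 1.7995e+02 -3.0000e-02 -7.5140e+01] F [ 0.1 -0.3  0.6]
shift cm [-1.53  0.19  7.22] in final axes [-1.53  0.2   7.22] turn [ 0.001 -0.001  0.   ]
scene red 55 mid [ 85.6 -21.9 195.5] top10 [ 81.4 -21.6 200.8]
scene yel 58 mid [ 25.1  87.6 116.1] top10 [ 25.7  86.3 164. ]
top red 59 mid [ 79.4 -20.8 200.8] top10 [ 81.  -20.8 204.7]
top yel 44 mid [ 18.9  84.6 163.4] top10 [ 18.5 100.1 189.6]
```

View pics/s3.png

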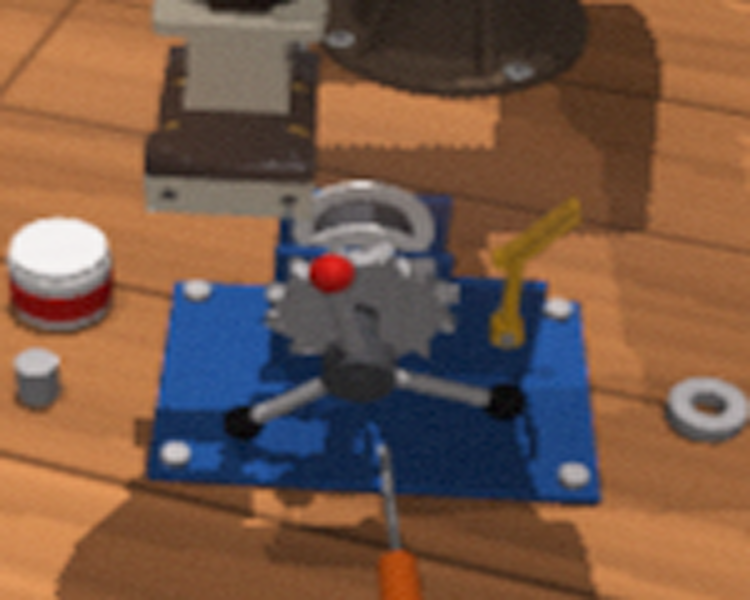

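The pawl is tipped up (tab at crop (540,235)) and the wheel hasn't moved, with the red ball at crop (332,272). Next I lower the finger beside the red ball and push.

Emit:
move_arm --moves '[0, 0, 0.2, 2.5, 0, 0, 0, 0, 0, 0, 2.5, 0, 0, 0, 0, 0, 0, 2.3, 0, 0, 0, 0, -1, 0, 0, 0, 0, 0, 0, -1, 0, 0, 0, 0, 0, 0, -0.5, 0, 0, 0, 0, 0, 0, -0.5, 0, 0, 0, 0, 0]'

```text
clock: 6.0
tool_pos: [0.5669, 0.0332, 0.1894]
orientation: [-179.9, -0.0, -74.9]
force: [0.8, -2.6, 1.6]
opening: 0.0004
gripper_force: 1.0
```

Emit:
move_arm --moves '[0, -0.5, 0, 0, 0, 0, 0, 0, -0.5, 0, 0, 0, 0, 0, 0, -0.4, 0, 0, 0, 0, 0, 0, -0.4, 0, 0, 0, 0, 0, 0, -0.4, 0, 0, 0, 0, 0, 0, 0, 0, 0, 0, 0, 0]'

```text
clock: 6.6
tool_pos: [0.5604, 0.054, 0.1874]
orientation: [180.0, 0.0, -74.9]
force: [1.0, 0.0, 0.3]
opening: 0.0004
gripper_force: 0.1
```

```bash
python3 -c "
from h import *
togo(80,-2,182);joints('s4.png')"
```

```text
t 6.6 loc [ 78.6 -19.3 187.4] rpy [ 1.7998e+02  2.0000e-02 -7.4920e+01] F [1.  0.  0.3]
shift cm [-1.73 -0.15 -0.26] in final axes [-1.73 -0.14 -0.26] turn [0.    0.    0.004]
scene red hidden
scene yel 58 mid [ 25.5  87.3 119.5] top10 [ 24.2  88.5 166. ]
top red hidden
top yel 142 mid [ 18.9  96.3 178.1] top10 [ 23.2 113.3 205.7]
```

Emit:
move_arm --moves '[0, -0.4, 0, 0, 0, 0, 0, 0, -0.4, 0, 0, 0, 0, 0, 0, -0.4, 0, 0, 0, 0, 0, 0, -0.3, 0, 0, 0, 0, 0, 0, -0.2, 0, 0, 0, 0, 0, 0, 0, 0, 0, 0, 0, 0]'

```text
clock: 7.35
tool_pos: [0.5561, 0.0703, 0.1875]
orientation: [-180.0, 0.0, -74.9]
force: [0.4, -0.2, -0.2]
opening: 0.0001
gripper_force: 0.1
```

```bash
python3 -c "
from h import *
togo(80,-2,182);joints('s4.png')"
```

```text
t 7.35 loc [ 78.6  -2.4 187.5] rpy [-1.800e+02  1.000e-02 -7.491e+01] F [ 0.4 -0.2 -0.2]
shift cm [-0.04 -0.14 -0.25] in final axes [-0.04 -0.14 -0.25] turn [-0.     0.     0.005]
scene red hidden
scene yel 65 mid [ 26.   86.7 124.5] top10 [ 24.3  87.7 165.7]
top red hidden
top yel 139 mid [ 18.8  95.9 175.3] top10 [ 19.1 113.4 206.7]
```

Emit:
move_arm --moves '[0, 1, 0, 0, 0, 0, 0, 0, 1.5, 0, 0, 0, 0, 0, 0, 1.5, 0, -1, 0, 0, 0, 0, 1, 0, -2, 0, 0, 0, 0, 1, 0, -2, 0, 0, 0, 0, 1, 0, -2, 0, 0, 0, 0, 3, 0, 0, 0, 0, 0, 0, 0, 0, 0, 0, 0, 0]'

```text
clock: 8.3
tool_pos: [0.5831, -0.03, 0.2591]
orientation: [-179.9, -0.0, -75.1]
force: [-0.9, -0.4, -0.5]
opening: 0.0002
gripper_force: 0.0
```

```bash
python3 -c "
from h import *
togo(80,-60,182);joints('s5.png')"
```

```text
t 8.3 loc [  79.1 -106.3  259.1] rpy [-1.799e+02 -4.000e-02 -7.508e+01] F [-0.9 -0.4 -0.5]
shift cm [-4.64 -0.09  6.91] in final axes [-4.63 -0.09  6.91] turn [-0.002 -0.001  0.002]
scene red 49 mid [ 88.5  20.1 196.7] top10 [ 83.1  22.3 200.5]
scene yel 71 mid [ 24.5  89.1 127.5] top10 [ 20.3 114.1 200.8]
top red 51 mid [ 78.8  21.8 200.1] top10 [ 82.   22.  205.1]
top yel hidden
```

View pics/s5.png

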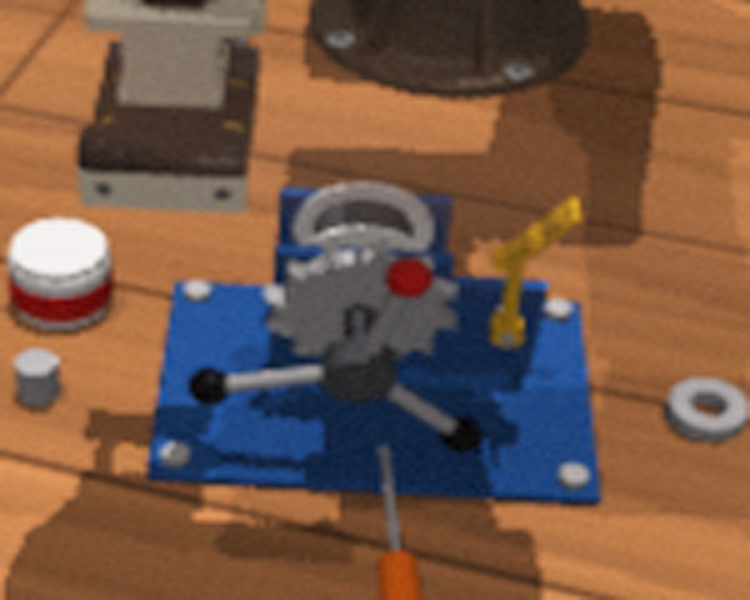

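The red ball is at crop (410,278), winch y about +22, so the wheel is at about 0.50. The pawl is still up. Next I go over to the +y side and push the tab back.

Emit:
move_arm --moves '[0, -4, 1, 0, 0, 0, 0, 0, -4, 1, 0, 0, 0, 0, 0, -4, 1, 0, 0, 0, 0, 0, -4, 1, 0, 0, 0, 0, 0, -4, 1, 0, 0, 0, 0, 0, -4, 0.9, 0, 0, 0, 0, 0, -2, 0, 0, 0, 0, 0, 0, 0, 0, 0, 0, 0, 0]'

```text
clock: 9.25
tool_pos: [0.4567, 0.2114, 0.2578]
orientation: [-180.0, 0.0, -74.7]
force: [-0.8, -0.5, 0.4]
opening: 0.0004
gripper_force: 0.0
```

Emit:
move_arm --moves '[0, 0, 0, 2.4, 0, 0, 0, 0, 0, 0, 2.4, 0, 0, 0, 0, 0, 0, 2.4, 0, 0, 0, 0, 0, 0, 0, 0, 0, 0]'

```text
clock: 9.65
tool_pos: [0.456, 0.2074, 0.1827]
orientation: [179.7, -0.1, -75.0]
force: [-0.1, -0.6, -0.1]
opening: 0.0004
gripper_force: 0.0
```

```bash
python3 -c "
from h import *
togo(20,58.5,180)"
```

```text
t 9.65 loc [ 16.9 155.7 182.7] rpy [ 1.7969e+02 -1.3000e-01 -7.4960e+01] F [-0.1 -0.6 -0.1]
shift cm [ 9.72 -0.27 -0.5 ] in final axes [ 9.72 -0.31 -0.53] turn [ 0.005 -0.002  0.004]
```

Emit:
move_arm --moves '[0, 1, -0.3, 0, 0, 0, 0, 0, 1, 0, 0, 0, 0, 0, 0, 0.7, 0, 0, 0, 0, 0, 0, 0.6, 0, 0, 0, 0, 0, 0, 0.6, 0, 0, 0, 0, 0, 0, 0.6, 0, 0, 0, 0, 0, 0, 0.6, 0, 0, 0, 0, 0, 0, 0.6, 0, 0, 0, 0, 0]'

```text
clock: 10.45
tool_pos: [0.4755, 0.1544, 0.1856]
orientation: [-180.0, 0.0, -74.9]
force: [0.3, 1.3, 0.4]
opening: 0.0005
gripper_force: 0.5
```

Emit:
move_arm --moves '[0, 0.6, 0, 0, 0, 0, 0, 0, 0.6, 0, 0, 0, 0, 0, 0, 0.6, 0, 0, 0, 0, 0, 0, 0.5, 0, 0, 0, 0, 0, 0, 0.3, 0, 0, 0, 0, 0, 0, 0, 0, 0, 0, 0, 0]'

```text
clock: 11.05
tool_pos: [0.4822, 0.1292, 0.1856]
orientation: [180.0, -0.0, -75.0]
force: [-0.3, 0.9, -0.2]
opening: 0.0001
gripper_force: 0.0
```

```bash
python3 -c "
from h import *
togo(20,58.5,180);joints('s6.png')"
```

```text
t 11.05 loc [ 22.2  73.5 185.6] rpy [ 1.7999e+02 -2.0000e-02 -7.4960e+01] F [-0.3  0.9 -0.2]
shift cm [ 1.5   0.23 -0.24] in final axes [ 1.5   0.22 -0.24] turn [ 0.    -0.     0.004]
scene red 53 mid [ 88.   20.  196.9] top10 [ 83.7  21.4 200.7]
scene yel 65 mid [ 25.9  74.  120.4] top10 [ 30.4  52.8 155.3]
top red 45 mid [ 78.6  19.7 201.8] top10 [ 81.6  21.5 205.2]
top yel hidden
```

Slow finish with force checks.

Emit:
move_arm --moves '[0, 0.3, 0, 0, 0, 0, 0, 0, 0.3, 0, 0, 0, 0, 0, 0, 0.3, 0, 0, 0, 0, 0, 0, 0.3, 0, 0, 0, 0, 0, 0, 0, 0, 0, 0, 0, 0]'

```text
clock: 11.7
tool_pos: [0.4853, 0.1177, 0.1856]
orientation: [180.0, -0.0, -75.0]
force: [0.2, -0.4, 0.0]
opening: 0.0006
gripper_force: 0.0
```

Emit:
move_arm --moves '[0, 0.2, 0, 0, 0, 0, 0, 0, 0.1, 0, 0, 0, 0, 0, 0, 0, 0, 0, 0, 0, 0]'

```text
clock: 12.0
tool_pos: [0.4859, 0.1157, 0.1855]
orientation: [-180.0, 0.1, -74.9]
force: [-0.8, 4.1, -0.2]
opening: 0.0005
gripper_force: 2.2
```

Emit:
move_arm --moves '[0, 0.1, 0, 0, 0, 0, 0, 0, 0.1, 0, 0, 0, 0, 0, 0, 0, 0, 0, 0, 0, 0]'

```text
clock: 12.3
tool_pos: [0.4862, 0.1152, 0.1854]
orientation: [-180.0, 0.2, -74.9]
force: [-5.8, 12.7, 0.5]
opening: 0.0003
gripper_force: 6.5
```

Contact is firm at winch y of about 59, which is where the pawl should seat. Now I back off and check.

Emit:
move_arm --moves '[0, -0.5, 0, 0, 0, 0, 0, 0, -1.5, 0, 0, 0, 0, 0, 0, -3, 0, 0, 0, 0, 0, 0, -3, 0, -3, 0, 0, 0, 0, -3, 0, -4, 0, 0, 0, 0, -4, 0, 0, 0, 0, 0, 0, -4, 0, 0, 0, 0, 0, 0, -4, 0, 0, 0, 0, 0]'

```text
clock: 13.1
tool_pos: [0.4264, 0.3365, 0.2562]
orientation: [-179.9, -0.0, -74.9]
force: [0.9, -0.4, -0.4]
opening: 0.0004
gripper_force: 0.0
```

```bash
python3 -c "
from h import *
togo(20,158,180);joints('s7.png');snap('top','top7.png')"
```

```text
t 13.1 loc [ 21.3 288.1 256.2] rpy [-1.7994e+02 -1.0000e-02 -7.4930e+01] F [ 0.9 -0.4 -0.4]
shift cm [13.01  0.19  6.82] in final axes [13.01  0.13  6.82] turn [-0.001 -0.     0.004]
scene red 52 mid [ 87.5  19.9 196.1] top10 [ 82.   22.  200.6]
scene yel 78 mid [ 25.   66.4 122.2] top10 [ 20.9  45.9 193.5]
top red 51 mid [ 78.5  21.3 201.4] top10 [ 81.   23.4 204.9]
top yel 68 mid [ 18.7  72.4 116.9] top10 [ 17.2  46.3 197.9]
```

View pics/s7.png

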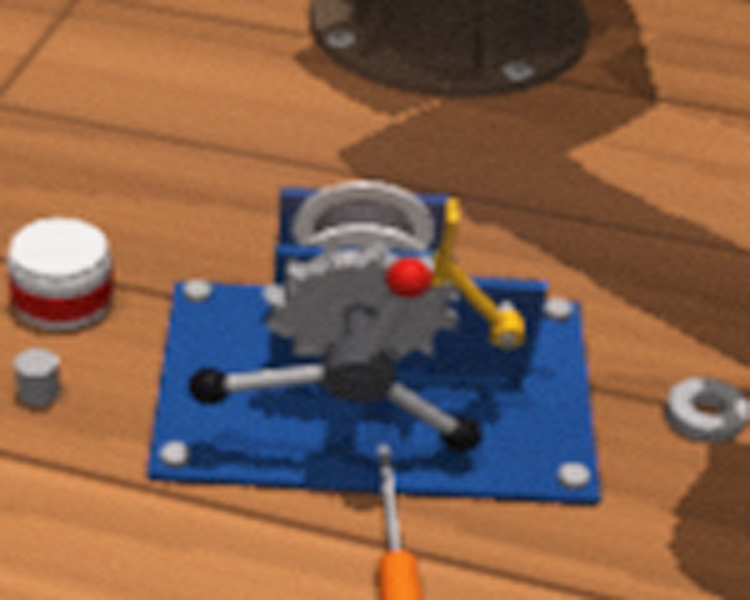

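The tab is upright at crop (452,230), winch y about 46 and height 198, so the pawl is fully down. The ball is at crop (410,278), y about +22, one notch back. Nothing else has moved.

```bash
python3 -c "
from h import *
print(ctrl.close_job())"
```

```text
the job is handed in; nothing more can be done
None
```

The winch is let off by one notch (wheel at about 0.50 rad by camera), the pawl is fully down between the teeth, nothing else was touched, and the job was handed in at about 13 s.

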